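Isolate the return pump and swing out the lockout hasp

TASK

The aquarium's return pump is coming out for cleaning, so isolate it: turn the handle of the isolator box anticlockwise from on to off until you feel it come up against its stop, without forcing it. Then swing the steel lockout hasp on the handle all the way out, so that it stands up from the handle ready for the padlock. Leave the padlock itself, the speed controller with its round dial, the bottle and the measuring cup as they are.

Things in the scene. Friction and masses are not known exactly. Their poses are not given: they have to be found in the camera images.
- isolator: Weatherproof pump isolator, fixed: steel foot plate 175 x 164 mm carrying a grey and white box, 150 mm up the slope x 150 mm across x 70 mm deep, whose cover slopes 15 degrees and faces up and to this body's -x. Origin: on the table, 12 mm to the -x side of the foot plate's middle; z up, x level towards the box's high edge.
- handle_axis (a point): Middle of the sloping cover face, where the handle's turning axis meets it, about 111 mm above the table. z: outward normal of the face = turning axis (15 degrees off vertical); x: straight up the slope; y: across, to the left seen from the low edge. Does not turn with the handle. 'Above the face' below means along this z.
- handle (a joint): Handle angle (rad). 0 = on: the long end points up the slope (+x of handle_axis). Grows anticlockwise seen from above; off is near pi/2, the long end pointing to +y. The hard off stop lies anywhere from 1.35 to 1.80 rad, different on each switch, and has to be felt. Stiff (0.2 N m all the way, no spring); stays where it is left.
- handle_end (a point): On the black bar handle: middle of the top edge of its long end, 54 mm from the axis and 30 mm above the face; x along the bar outwards, z the face normal. The bar is 16 mm wide, 16 to 30 mm above the face, and its tail reaches 43 mm from the axis the other way. Round hub, 20 mm radius, 14 to 25 mm above the face.
- collar (a point): On the axis, 14 mm above the face: middle of the top of the flat round collar under the handle (44 mm radius, 14 mm high). It carries the off stop, a block 7 mm higher, about 40 mm from the axis on the right (-y) side, which the handle's tail meets, and a slot for the hasp's heel on the left.
- stop_lug: Stop lug of the handle: a block 8 x 15 x 6 mm moulded inside the handle's tail, 38 mm from the axis and 20 mm above the face (its origin), which comes up against the collar's stop block at off. What loads it is how hard the handle is forced against its stop: the switch bears 45 N here, roughly 30 N of push on the handle's long end.
- hasp (a joint): Hasp angle (rad). 0 = folded flat on the handle, pi/2 = standing straight out from the face, its end stop 1.66. Its heel drops into the collar's slot as it swings out: with the handle more than about 0.07 rad short of its stop the hasp jams hard at 0.85 to 1.0; with the handle home it goes right out and locks the handle. Slightly stiff (0.05 N m); stays where it is left.
- hasp_pin (a point): The hasp's hinge pin, across the handle 36 mm from the axis and 28 mm above the face; turns with the handle; x along the bar outwards, y along the pin, z the face normal.
- hasp_lip (a point): Middle of the lower edge of the free end of the hasp, a steel strap 4 mm thick and 14 mm wide along the top of the handle's long end; 38 mm from the pin. x along the strap outwards, z out of its top. Folded, the strap lies 30 to 34 mm above the face and overhangs the handle's end by 20 mm, free beneath; an 11 x 8 mm padlock eye is in this part.
- controller: Bystander: fixed pump speed controller, black box 105 x 75 x 40 mm with a round dial, 32 mm across, on top. Origin under its middle on the table.
- speed_mark (a point): Bystander: white mark at the rim of the controller's round dial, 56 mm above the table.
- bottle: Bystander: yellow bottle, 56 mm across, 145 mm tall, upright; origin under its middle.
- cup: Bystander: clear measuring cup, 82 mm across the rim, 105 mm tall, upright; origin under its middle.
- padlock: Bystander: brass padlock lying flat on the table, 40 mm wide, 66 mm long with its steel shackle, 18 mm thick; origin on its underside.

How it is judged:
By the outcome, as a careful person would: the job done as asked, in the order asked, and still so for the second after the job is handed in, with the robot touching nothing.
It also fails if it takes over 64 s, if anything falls off the work surface, if the arm or the gripper's body presses on something with over 40 N, if the wrist force passes 120 N, or if a joint passes its speed limit or range.

ROBOT

A 6-joint arm with a two-finger parallel gripper is mounted at the origin on the work surface. World frame = base frame: x ahead of the robot, y to its left, z up, the work surface at z = 0. Lengths are in m, angles in rad, forces in N, time in s.
With the tool pointing down it reaches from about 0.35 to 0.85 m from the base axis. Payload 8.1 kg.
Tool frame: the origin (TCP) lies on the mounting face of the last link; the fingertips stand 186 mm ahead of it and the grasp point (between the pads) lies 167 mm ahead of it; y points along the fingers, x is the direction in which the jaws open and shut, and the axes are right-handed (so a half turn about y gives the same grasp; the last joint's range is limited). The gripper opens to 93 mm and grips with 3 to 60 N. Pads are 15 mm wide; open, the fingers measure 128 mm over their backs; the gripper's body (75 mm by 188 mm) begins 65 mm behind the grasp point.
Start: joints at [-1.419, 0.13, 1.488, -0, 1.523, -0.085], TCP at [0.141, -0.583, 0.405] pointing down, gripper open.
Joint ranges: [-2.96, 2.96], [-0.89, 2.26], [0.02, 2.5], [-1.34, 4.48], [0, 2.73], [-2.66, 2.66]. Speed limits (rad/s): [2.39, 2.39, 2.79, 3.14, 3.14, 3.14].

INTERFACE

Orientations are given as a rotation vector (axis times angle).
In Python, from plant import robot, imaging gives the robot as it stands.
- The arm moves only by the shell command python3 -m inch 'ROWS' [OPENING] [FORCE]. ROWS is JSON, a list of rows, each an object of numbers: "x", "y", "z": the shift along the tool's x, y, z in mm; "twist": the turn about the tool's y in rad. In form: [{"x": .., "y": .., "z": .., "twist": ..}, ...]. A call has 1 to 12 rows; each row shifts and turns the commanded pose from where the row before left it, along the tool's axes as they then stand; what a row does not reach is not made up. A row lasts 1/10 s, in which the tool goes at most 50 mm and 8.59 degrees, less where a joint would pass 70% of its speed; a pose out of reach is approached as far as the arm can. A call with a gripper value outside its range is refused whole. OPENING is the gripper command: -1 is shut, 1 is fully open, values between are in proportion, set as the call begins (- or left out, the last holds). The fingers move at their own pace and stop on an object; FORCE is the grip in N (left out, the last holds). Time passes only in rows, so rows that do not move let the fingers close. It gives the time, the measured TCP pose, the force and the opening at its end, in the units of the state.
- robot.read_state(): the state, without advancing time (a new reading comes with each control period).
- imaging.read_camera(name): name is "scene" or "top" or "wrist"; returns a dict with "color" (400x640x3 uint8, red, green, blue), "depth" (400x640 float32, m along the optical axis (not along the pixel's ray), 0 where there is no reading), "fx", "fy", "cx", "cy" (pixels), "rvec" (rotation vector, rad) and "tvec" (3), from world to camera coordinates, as OpenCV has them; the wrist camera has in their place "tool_from_camera" (4x4, takes a point from camera to tool coordinates, whose origin is the TCP and whose axes are the tool frame's). Camera axes: x right, y down, z forward; pixel columns grow to the right and rows downward; lengths in m; the calibration is good to about 2 mm. The wrist camera is an equidistant fisheye: a pixel r from the principal point sees the ray r / f radians off the axis. A picture is of the moment at which its call begins: read the wrist's pose just before it.
- robot.close_job(): hands the job in, once; it reports no verdict.
The state is a dict: "t": time; "q": joint angles; "dq": joint speeds; "joint_torque": joint torques, N m; "tool_pos": TCP position; "orientation": TCP orientation; "force": force on the tool from outside, world axes, zero at the start; "wrist_torque": the same for the moment, N m; "opening": finger opening in m.
Only numpy, scipy, OpenCV 4.12 (cv2) and the standard library are available. Lean on these libraries where they do the work, as an engineer would, in place of code of your own. Each camera call takes 0.05 s, during which the arm holds its last target.

## Working session

There is one attempt and no reset: what is moved stays moved. The work goes in short steps, Python scripts to look and compute and a shell command to move; the robot and the scene stay as the last step left them, time stands still between calls to the robot, and variables do not carry over. Pictures are saved under pics/ and viewed, and the job is handed in when it is done.

```bash
mkdir -p pics; ls
python3 - <<'E'
from plant import robot, imaging
import cv2,pickle
s=robot.read_state(); print(s)
for n in ["scene","top","wrist"]:
    c=imaging.read_camera(n); pickle.dump(c,open(f'pics/{n}0.pkl','wb'))
    cv2.imwrite(f'pics/{n}0.png',c['color'][:,:,::-1])
    print(n,{k:v for k,v in c.items() if k not in('color','depth')})
E
```

```text
pics
{'t': 0.0, 'q': array([-1.41941999e+00,  1.31159257e-01,  1.48928814e+00,  1.91478009e-05,
        1.52300373e+00, -8.53674430e-02]), 'dq': array([-0.00092481,  0.0001356 ,  0.00064502, -0.00069251, -0.00091278,
        0.00122777]), 'joint_torque': array([ 2.37804306e-03, -5.59835887e+01, -4.91758561e+01,  7.70059205e-02,
        3.54514306e-02, -1.35947239e-04]), 'tool_pos': array([ 0.14073211, -0.58302226,  0.40368341]), 'orientation': array([-1.31060358,  1.03396909, -1.03172572]), 'force': array([ 0.27327808,  0.62317675, -0.3786662 ]), 'wrist_torque': array([0.04212898, 0.01564787, 0.00171217]), 'opening': 0.09300426979217777}
scene {'fx': 375.742055992514, 'fy': 375.742055992514, 'cx': 313.1393337824855, 'cy': 202.77883897769547, 'rvec': array([ 1.06245077,  2.44176118, -1.00170083]), 'tvec': array([ 0.35412981, -0.21185309,  1.28240743])}
top {'fx': 417.4888312208406, 'fy': 417.4888312208406, 'cx': 323.59787112185677, 'cy': 199.57768089685686, 'rvec': array([ 2.14216708, -2.16515906,  0.09854725]), 'tvec': array([0.05905819, 0.55779172, 1.00361782])}
wrist {'fx': 309.70691628693146, 'fy': 309.70691628693146, 'cx': 321.4516468538774, 'cy': 195.88428022059554, 'tool_from_camera': array([[ 9.99999770e-01, -4.39931142e-04, -5.16790904e-04,
        -2.52887093e-05],
       [ 3.82826503e-04, -2.63119424e-01,  9.64763195e-01,
         1.91724722e-02],
       [-5.60407099e-04, -9.64763171e-01, -2.63119195e-01,
         7.21465364e-02],
       [ 0.00000000e+00,  0.00000000e+00,  0.00000000e+00,
         1.00000000e+00]])}
```

View pics/scene0.png

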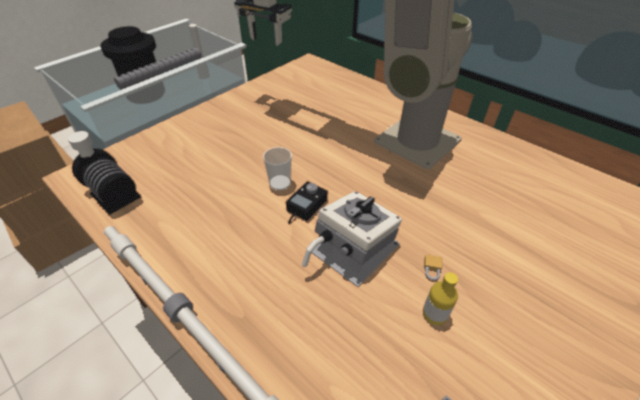

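View pics/top0.png

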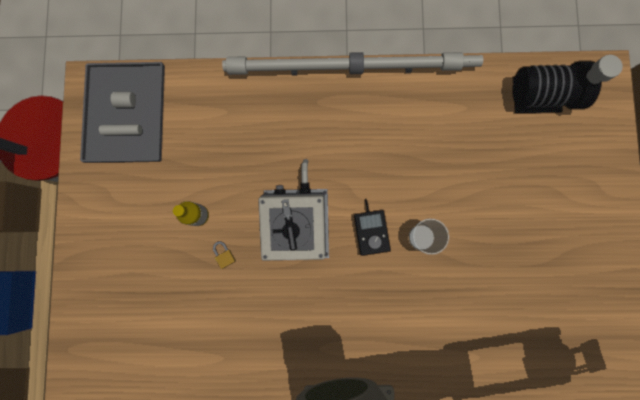

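View pics/wrist0.png

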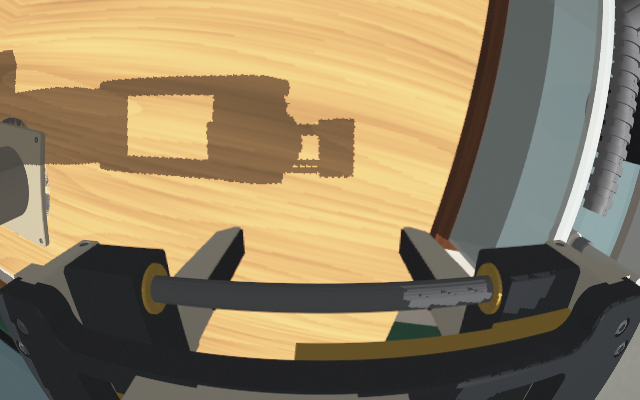

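```bash
cat > h.py <<'E'
import numpy as np,cv2,pickle
def cloud(c):
    R=cv2.Rodrigues(c['rvec'])[0]; h,w=c['depth'].shape
    u,v=np.meshgrid(np.arange(w),np.arange(h)); d=c['depth']
    P=np.stack([(u-c['cx'])/c['fx']*d,(v-c['cy'])/c['fy']*d,d],-1)
    return (P-c['tvec'])@R
def proj(c,p):
    R=cv2.Rodrigues(c['rvec'])[0]; q=np.atleast_2d(p)@R.T+c['tvec']
    return np.c_[q[:,0]/q[:,2]*c['fx']+c['cx'],q[:,1]/q[:,2]*c['fy']+c['cy']]
E
python3 - <<'E'
from h import *
c=pickle.load(open('pics/top0.pkl','rb')); P=cloud(c)
im=c['color'][170:280,240:350,::-1]
cv2.imwrite('pics/topz.png',cv2.resize(im,None,fx=5.4,fy=5.4,interpolation=cv2.INTER_CUBIC))
m=c['depth'][170:280,240:350]; 
np.set_printoptions(precision=3,suppress=True,linewidth=200)
for v in range(185,270,6): print(v,[int(P[v,u,2]*1000) for u in range(252,340,4)])
# cover plane
Q=P[192:262,262:326].reshape(-1,3)
best=None
rng=np.random.default_rng(0)
for _ in range(500):
    a=Q[rng.choice(len(Q),3,False)]; n=np.cross(a[1]-a[0],a[2]-a[0]); n/=np.linalg.norm(n)+1e-12
    if abs(n[2])<.9: continue
    k=(abs((Q-a[0])@n)<.0015)
    if best is None or k.sum()>best.sum(): best=k
A=Q[best]; ce=A.mean(0); n=np.linalg.svd(A-ce)[2][2]; n*=np.sign(n[2])
print(best.sum(),ce,n,np.degrees(np.arccos(n[2])),np.degrees(np.arctan2(n[1],n[0])))
d=(P-ce)@n
vis=np.clip((d[170:280,240:350]*1000+5)*5,0,255).astype(np.uint8)
cv2.imwrite('pics/toph.png',cv2.resize(vis,None,fx=5.4,fy=5.4,interpolation=cv2.INTER_NEAREST))
E
```

```text
185 [0, 0, 1, 1, 0, 0, 93, 96, 0, 0, -2, -1, 92, 96, 93, -2, 4, 2, 1, 1, -2, 0]
191 [0, 0, 0, 5, 6, 5, 96, 96, 92, 7, 6, 4, 96, 98, 96, 3, 3, 4, 10, 1, 3, 1]
197 [-1, -1, 123, 123, 125, 124, 129, 127, 126, 128, 128, 127, 130, 128, 127, 128, 129, 128, 6, 0, 0, 0]
203 [-2, 0, 126, 125, 124, 124, 125, 124, 124, 163, 125, 127, 123, 127, 126, 127, 123, 125, 74, 0, -2, 0]
209 [-2, 0, 121, 123, 123, 124, 123, 124, 157, 156, 123, 123, 123, 120, 123, 122, 123, 120, 87, 3, 0, 0]
215 [1, -1, 121, 119, 118, 117, 118, 133, 157, 152, 133, 133, 134, 121, 118, 121, 120, 119, 82, 1, 0, 1060]
221 [1060, 0, 115, 113, 114, 115, 130, 128, 130, 147, 142, 129, 126, 131, 127, 114, 114, 115, 78, 0, -2, 2]
227 [-3, -1, 110, 110, 112, 125, 124, 124, 135, 140, 139, 138, 125, 126, 123, 110, 111, 110, 74, 0, 0, -2]
233 [-1, -1, 106, 105, 108, 123, 121, 121, 135, 136, 134, 132, 121, 123, 121, 110, 108, 108, 96, 1, 0, -5]
239 [-4, 0, 100, 103, 105, 104, 120, 118, 119, 135, 134, 119, 117, 119, 1060, 107, 104, 104, 100, 1, 0, -4]
245 [0, -1, 1, 102, 103, 101, 102, 116, 113, 116, 129, 126, 114, 101, 105, 101, 98, 98, 95, 4, 0, 0]
251 [-1, 4, 1, 95, 97, 98, 98, 98, 97, 98, 96, 97, 96, 99, 96, 98, 95, 98, 94, 0, -3, 0]
257 [-2, 4, -2, 91, 92, 94, 96, 93, 91, 93, 93, 92, 93, 92, 95, 94, 92, 95, 89, 4, 1, 0]
263 [1, -1, 2, 0, -2, 2, 0, 2, 0, 2, 0, 0, 4, 0, -1, 0, 0, 0, -3, -3, 0, -2]
269 [0, 0, -1, -2, -2, 0, 1, 0, -2, -1, 3, -2, 0, 0, 0, -4, 0, 0, -1, -1, 0, 0]
1587 [0.485 0.121 0.111] [-0.254 -0.002  0.967] 14.705867873392908 -179.60105583162252
```

View pics/topz.png

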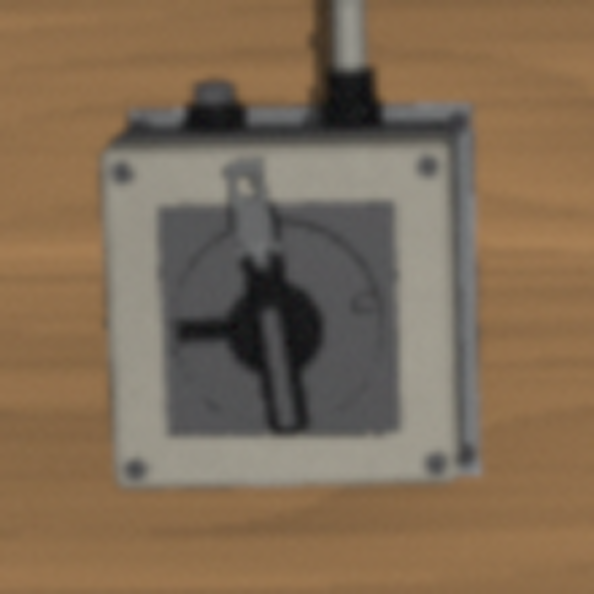

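View pics/toph.png

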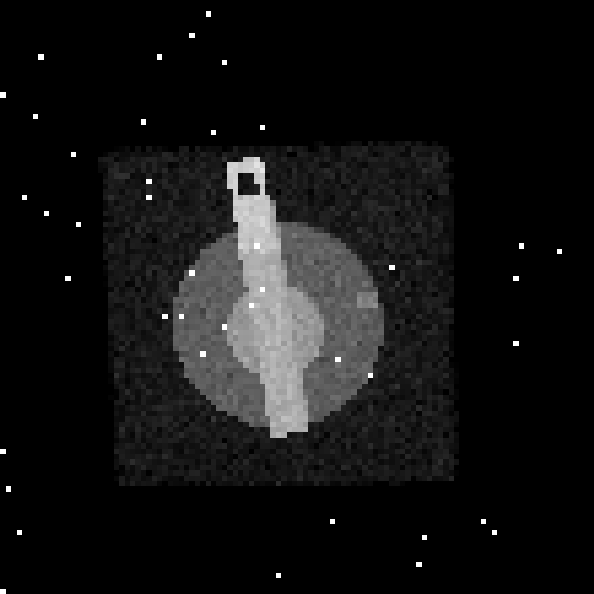

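```bash
cat >> h.py <<'E'
def analyse(c,u0=240,u1=350,v0=170,v1=280):
    P=cloud(c)[v0:v1,u0:u1].reshape(-1,3)
    Q=P[(P[:,2]>.085)&(P[:,2]<.135)]
    best=None; rng=np.random.default_rng(0)
    for _ in range(800):
        a=Q[rng.choice(len(Q),3,False)]; n=np.cross(a[1]-a[0],a[2]-a[0]); n/=np.linalg.norm(n)+1e-12
        if abs(n[2])<.9: continue
        k=(abs((Q-a[0])@n)<.0025)
        if best is None or k.sum()>best.sum(): best=k
    A=Q[best]; ce=A.mean(0); n=np.linalg.svd(A-ce)[2][2]; n*=np.sign(n[2])
    return P,A,ce,n
E
python3 - <<'E'
from h import *
np.set_printoptions(precision=4,suppress=True,linewidth=200)
c=pickle.load(open('pics/top0.pkl','rb'))
P,A,ce,n=analyse(c)
ex=np.array([1,0,0])-n*n[0]; ex/=np.linalg.norm(ex); ey=np.cross(n,ex)
L=np.c_[(P-ce)@ex,(P-ce)@ey,(P-ce)@n]*1000
a=np.c_[(A-ce)@ex,(A-ce)@ey]*1000
a=a[(abs(a)<85).all(1)]
r=cv2.minAreaRect(a.astype(np.float32)); print('rect',r, 'n',n)
near=np.hypot(L[:,0],L[:,1])<80
col=L[near&(L[:,2]>9)&(L[:,2]<19)]; print(len(col)); 
cc=cv2.minEnclosingCircle(col[:,:2].astype(np.float32)); print('collar enc',cc)
hub=L[near&(L[:,2]>22)&(L[:,2]<27.5)]
bar=L[near&(L[:,2]>28)]
m=bar[:,:2].mean(0); d=np.linalg.svd(bar[:,:2]-m)[2][0]; d*=np.sign(d[0]); print('bar',m,d,np.degrees(np.arctan2(d[1],d[0])))
s=(bar[:,:2]-m)@d; print('extent',s.min(),s.max())
allc=L[near&(L[:,2]>9)]; print('union mask enc', )
w=lambda p,z: ce+(p[0]*ex+p[1]*ey+z*n)/1000
for nm,p in(('rect',r[0]),('collar',cc[0])):
    print(nm,w(p,0), 'perp off bar', np.cross(d,np.array(p)-m))
b=L[near&(L[:,2]>17)&(L[:,2]<24)&(L[:,1]<-25)]; print('stop block',b.mean(0),len(b))
E
```

```text
rect ((-1.21392822265625, 1.1592254638671875), (146.9152069091797, 147.11590576171875), 0.4236079454421997) n [-0.2547 -0.0039  0.967 ]
738
collar enc ((-1.9391697645187378, 1.1027580499649048), 43.90843963623047)
bar [14.1315  3.024 ] [0.9915 0.1303] 7.4873663571198135
extent -58.303841969953815 57.286378464740075
union mask enc
rect [0.4847 0.1257 0.1108] perp off bar 0.1507113463697598
collar [0.484  0.1256 0.1106] perp off bar 0.1892298631027638
stop block [  5.5981 -34.6764  19.5347] 18<stdin>:20: DeprecationWarning: Arrays of 2-dimensional vectors are deprecated. Use arrays of 3-dimensional vectors instead. (deprecated in NumPy 2.0)
```

```bash
cat >> h.py <<'E'
from plant import robot, imaging
C=np.array([.4843,.1257,.1108]); yaw=np.radians(0.6); t15=np.radians(15)
EX=np.array([np.cos(t15)*np.cos(yaw),np.cos(t15)*np.sin(yaw),np.sin(t15)]); EY=np.array([-np.sin(yaw),np.cos(yaw),0]); EN=np.cross(EX,EY)
def H(r,th,h,tang=0):
    return C+EN*h/1000+r/1000*(np.cos(th)*EX+np.sin(th)*EY)+tang/1000*(-np.sin(th)*EX+np.cos(th)*EY)
def state():
    s=robot.read_state(); R=cv2.Rodrigues(s['orientation'])[0]
    return s,R,s['tool_pos']+R[:,1]*.186
def ang(R): return np.arctan2(R[1,0],R[0,0])
def plan(tgt,psi):
    """delta in tool axes (mm) at current attitude, and twist so tool x has world heading psi"""
    s,R,tip=state(); d=R.T@(tgt-tip)*1000
    tw=-(psi-ang(R)); tw=(tw+np.pi)%(2*np.pi)-np.pi
    print('t',round(s['t'],2),'tip',tip.round(4),'F',s['force'].round(1),'head',round(ang(R),3),'-> xyz mm',d.round(1),'twist',round(tw,3))
E
python3 - <<'E'
from h import *
np.set_printoptions(precision=4,suppress=True)
s,R,tip=state(); print(R); print(H(50,.13,20), C)
plan(H(50,.13,60),.13+np.pi/2)
c=pickle.load(open('pics/top0.pkl','rb'));P=cloud(c)
for u,v in[(428,237),(190,213),(372,232),(223,256)]: print(P[v,u])
E
```

```text
[[ 0.2346 -0.0002  0.9721]
 [-0.9721  0.0014  0.2346]
 [-0.0014 -1.      0.0001]]
[0.5269 0.1326 0.143 ] [0.4843 0.1257 0.1108]
t 0.15 tip [ 0.1407 -0.5828  0.2179] F [ 0.1 -0.1 -0.1] head -1.334 -> xyz mm [-607.1   37.3  533.2] twist -3.035
[ 0.4639 -0.2071  0.0056]
[0.5225 0.3605 0.1059]
[ 0.4767 -0.0641  0.0403]
[0.4215 0.3061 0.0143]
```

```bash
python3 -m inch '[{"x":-34,"z":30},{"x":-34,"z":30},{"x":-34,"z":30},{"x":-34,"z":30},{"x":-34,"z":30},{"x":-34,"z":30},{"x":-34,"z":30},{"x":-34,"z":30},{"x":-34,"z":30},{"x":-34,"z":30},{"x":-34,"z":30},{"x":-34,"z":30}]' -0.14 10; python3 -c "
from h import *
plan(H(50,.13,60),.13-np.pi/2)"
```

```text
t 0.15 tip [ 0.1407 -0.5828  0.2179] F [ 0.1 -0.1 -0.1] head -1.334 -> xyz mm [-607.1   37.3  533.2] twist 0.107$[0]: bad value
```

```bash
python3 -m inch '[{"x":-34,"y":0,"z":30,"twist":0},{"x":-34,"y":0,"z":30,"twist":0},{"x":-34,"y":0,"z":30,"twist":0},{"x":-34,"y":0,"z":30,"twist":0},{"x":-34,"y":0,"z":30,"twist":0},{"x":-34,"y":0,"z":30,"twist":0},{"x":-34,"y":0,"z":30,"twist":0},{"x":-34,"y":0,"z":30,"twist":0},{"x":-34,"y":0,"z":30,"twist":0},{"x":-34,"y":0,"z":30,"twist":0},{"x":-34,"y":0,"z":30,"twist":0},{"x":-34,"y":0,"z":30,"twist":0}]' -0.14 10; python3 -c "
from h import *
plan(H(50,.13,60),.13-np.pi/2)"
```

```text
t: 1.35
tool_pos: [0.3953, -0.1003, 0.4047]
orientation: [-1.312, 1.033, -1.033]
force: [1.0, -0.4, 0.3]
opening: 0.04
t 1.35 tip [ 0.3954 -0.1004  0.2187] F [ 1.  -0.4  0.3] head -1.334 -> xyz mm [-198.    37.2  172.4] twist 0.107
```

```bash
python3 -m inch '[{"x":-33,"y":0,"z":29,"twist":0},{"x":-33,"y":0,"z":29,"twist":0},{"x":-33,"y":0,"z":29,"twist":0},{"x":-33,"y":0,"z":29,"twist":0},{"x":-33,"y":0,"z":29,"twist":0},{"x":-33,"y":0,"z":27,"twist":0},{"x":0,"y":0,"z":0,"twist":0.107},{"x":0,"y":0,"z":0,"twist":0}]'
python3 - <<'E'
from h import *
np.set_printoptions(precision=4,suppress=True)
plan(H(50,.13,20),.13-np.pi/2)
c=imaging.read_camera('wrist'); cv2.imwrite('pics/w1.png',c['color'][:,:,::-1]); pickle.dump(c,open('pics/w1.pkl','wb'))
E
```

```text
t: 2.15
tool_pos: [0.5158, 0.1318, 0.4039]
orientation: [-1.269, 1.114, -1.112]
force: [0.3, -0.1, -0.1]
opening: 0.0397
t 2.15 tip [0.5155 0.1317 0.2179] F [ 0.3 -0.1 -0.1] head -1.441 -> xyz mm [ 0.5 74.9 11.6] twist 0.0
```

View pics/w1.png

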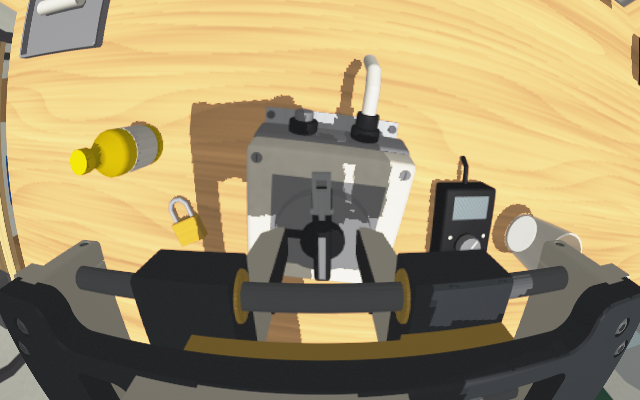

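```bash
python3 -m inch '[{"x":0,"y":20,"z":6,"twist":0},{"x":0,"y":20,"z":5.5,"twist":0},{"x":0,"y":15,"z":0,"twist":0},{"x":0,"y":10,"z":0,"twist":0},{"x":0,"y":8,"z":0,"twist":0},{"x":0,"y":0,"z":0,"twist":0}]'
python3 - <<'E'
from h import *
np.set_printoptions(precision=4,suppress=True)
plan(H(50,.13,20),.13-np.pi/2)
c=imaging.read_camera('wrist'); cv2.imwrite('pics/w2.png',c['color'][:,:,::-1]); pickle.dump(c,open('pics/w2.pkl','wb'))
# plan arc: pusher inner face 20 from centre; bar half 8 -> tang lag
s,R,tip=state()
prev=(tip,R,ang(R))
for th in np.arange(.13,1.9,.1):
    psi=th-np.pi/2; tgt=H(50,th,20,12)
    d=prev[1].T@(tgt-prev[0])*1000; print(round(th,2),d.round(1))
    a=psi; Rn=np.c_[[np.cos(a),np.sin(a),0],[0,0,-1],[-np.sin(a),np.cos(a),0]]
    prev=(tgt,Rn,a)
print(R)
E
```

```text
t: 2.8
tool_pos: [0.5267, 0.1318, 0.3307]
orientation: [-1.269, 1.114, -1.112]
force: [-1.0, -0.1, 0.0]
opening: 0.0402
t 2.8 tip [0.5264 0.1318 0.1447] F [-1.  -0.1  0. ] head -1.441 -> xyz mm [-0.8  1.8  0.7] twist -0.0
0.13 [-12.7   3.1   0. ]
0.23 [-4.9  0.5 -1.4]
0.33 [-4.9  0.7 -1.4]
0.43 [-4.9  0.8 -1.4]
0.53 [-4.9  0.9 -1.4]
0.63 [-4.9  1.  -1.4]
0.73 [-4.8  1.1 -1.4]
0.83 [-4.8  1.1 -1.4]
0.93 [-4.8  1.2 -1.4]
1.03 [-4.8  1.2 -1.4]
1.13 [-4.8  1.3 -1.4]
1.23 [-4.8  1.3 -1.4]
1.33 [-4.8  1.3 -1.4]
1.43 [-4.7  1.3 -1.5]
1.53 [-4.7  1.3 -1.5]
1.63 [-4.7  1.3 -1.5]
1.73 [-4.8  1.3 -1.5]
1.83 [-4.8  1.2 -1.5]
[[ 0.1296 -0.0003  0.9916]
 [-0.9916 -0.0001  0.1296]
 [ 0.     -1.     -0.0003]]
```

View pics/w2.png

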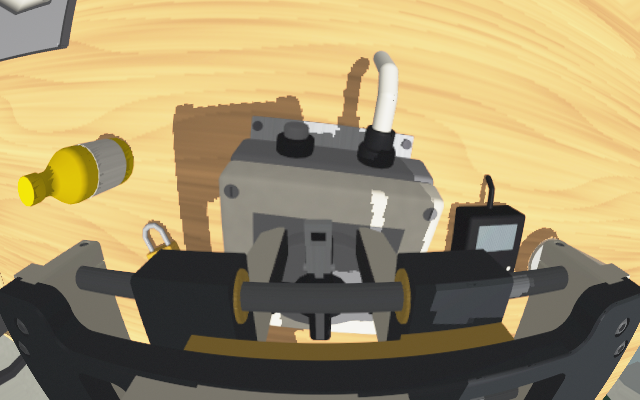

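```bash
python3 -m inch '[{"x":-6,"y":2,"z":0.5,"twist":0},{"x":-6.5,"y":0.5,"z":0,"twist":0},{"x":-4.9,"y":0.5,"z":-1.4,"twist":-0.1},{"x":-4.9,"y":0.7,"z":-1.4,"twist":-0.1},{"x":-4.9,"y":0.8,"z":-1.4,"twist":-0.1}]'
python3 - <<'E'
from h import *
np.set_printoptions(precision=4,suppress=True)
plan(H(50,.43,20,12),.43-np.pi/2)
c=imaging.read_camera('wrist'); cv2.imwrite('pics/w3.png',c['color'][:,:,::-1])
c=imaging.read_camera('top'); cv2.imwrite('pics/t3.png',cv2.resize(c['color'][170:280,240:350,::-1],None,fx=5,fy=5))
E
```

```text
t: 3.35
tool_pos: [0.5191, 0.1582, 0.3286]
orientation: [-1.383, 0.881, -0.886]
force: [0.7, -2.8, 3.5]
opening: 0.0402
t 3.35 tip [0.5196 0.1581 0.1426] F [ 0.7 -2.8  3.5] head -1.137 -> xyz mm [-0.5  2.  -1.7] twist 0.004
```

View pics/w3.png

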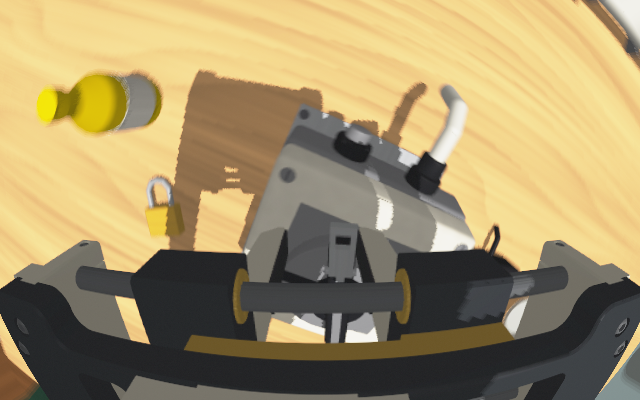

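```bash
python3 -m inch '[{"x":-4.9,"y":1.2,"z":-1.8,"twist":-0.1},{"x":-4.9,"y":1.3,"z":-1.7,"twist":-0.1},{"x":-4.9,"y":1.3,"z":-1.6,"twist":-0.1},{"x":-4.8,"y":1.3,"z":-1.6,"twist":-0.1},{"x":-4.8,"y":1.3,"z":-1.4,"twist":-0.1}]'
python3 - <<'E'
from h import *
np.set_printoptions(precision=4,suppress=True)
plan(H(50,.93,20,12),.93-np.pi/2)
c=imaging.read_camera('top'); cv2.imwrite('pics/t3.png',cv2.resize(c['color'][170:280,240:350,::-1],None,fx=5,fy=5))
E
```

```text
t: 3.95
tool_pos: [0.4987, 0.1729, 0.3222]
orientation: [-1.511, 0.498, -0.504]
force: [2.9, -1.9, 2.9]
opening: 0.04
t 3.95 tip [0.4994 0.173  0.1362] F [ 2.9 -1.9  2.9] head -0.64 -> xyz mm [-1.1  0.8 -0.6] twist 0.001
```

View pics/t3.png

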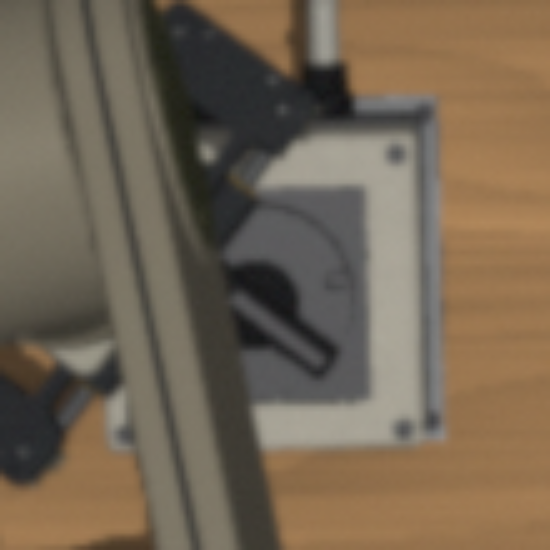

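```bash
python3 -m inch '[{"x":-5.2,"y":1.5,"z":-1.6,"twist":-0.1},{"x":-5,"y":1.4,"z":-1.6,"twist":-0.1},{"x":-4.8,"y":1.4,"z":-1.6,"twist":-0.1}]'
python3 - <<'E'
from h import *
plan(H(50,1.23,20,12),1.23-np.pi/2)
E
python3 -m inch '[{"x":-2,"y":0.5,"z":-0.6,"twist":-0.04},{"x":-2,"y":0.5,"z":-0.6,"twist":-0.04}]'
python3 - <<'E'
from h import *
plan(H(50,1.31,20,12),1.31-np.pi/2)
E
```

```text
t: 4.3
tool_pos: [0.4835, 0.1767, 0.3179]
orientation: [-1.553, 0.265, -0.271]
force: [4.2, -0.7, 2.7]
opening: 0.04
t 4.3 tip [0.4842 0.1769 0.1319] F [ 4.2 -0.7  2.7] head -0.342 -> xyz mm [-0.4  0.4 -0.2] twist -0.001
t: 4.5
tool_pos: [0.4793, 0.1769, 0.3167]
orientation: [-1.559, 0.204, -0.21]
force: [5.3, 1.3, 2.6]
opening: 0.0398
t 4.5 tip [0.48   0.1771 0.1307] F [5.3 1.3 2.6] head -0.264 -> xyz mm [-0.1  0.3 -0.1] twist -0.003
```

```bash
cat > f.py <<'E'
from h import *
import sys
s,R,tip=state(); f=s['force']; th=ang(R)+np.pi/2
tgt=H(50,th,20,12)
print('th_tool %.3f'%th,'F tool',(R.T@f).round(1),'Mz',s['wrist_torque'].round(2),'resid mm',(R.T@(tgt-tip)*1000).round(1), 't',s['t'])
E
R='python3 f.py'
python3 -m inch '[{"x":-1.2,"y":0.3,"z":-0.3,"twist":-0.02},{"x":-1,"y":0.3,"z":-0.3,"twist":-0.02}]' >/dev/null; $R
python3 -m inch '[{"x":-1,"y":0.3,"z":-0.3,"twist":-0.02}]' >/dev/null; $R
python3 -m inch '[{"x":-1,"y":0.3,"z":-0.3,"twist":-0.02}]'>/dev/null; $R
```

```text
th_tool 1.348 F tool [ 5.  -3.6  2. ] Mz [ 0.13 -1.06 -0.03] resid mm [ 0.5 -0.   0.2] t 4.7
th_tool 1.369 F tool [ 4.6 -4.1  2.1] Mz [ 0.1  -1.21  0.11] resid mm [0.4 0.  0.3] t 4.8
th_tool 1.389 F tool [ 5.  -4.1  2.5] Mz [ 0.16 -1.19  0.04] resid mm [0.4 0.1 0.3] t 4.9
```

```bash
R='python3 f.py'
python3 -m inch '[{"x":-1,"y":0.3,"z":-0.3,"twist":-0.02}]' >/dev/null; $R
python3 -m inch '[{"x":-1,"y":0.3,"z":-0.3,"twist":-0.02}]'>/dev/null; $R
```

```text
th_tool 1.409 F tool [ 5.6 -4.8  1.8] Mz [ 0.15 -1.25  0.05] resid mm [0.3 0.1 0.3] t 5.0
th_tool 1.429 F tool [ 5.5 -4.1  1.3] Mz [ 0.18 -1.34  0.03] resid mm [0.3 0.1 0.4] t 5.1
```

```bash
R='python3 f.py'
python3 -m inch '[{"x":-1,"y":0.3,"z":-0.3,"twist":-0.02}]' >/dev/null; $R
python3 -m inch '[{"x":-1,"y":0.3,"z":-0.3,"twist":-0.02}]'>/dev/null; $R
```

```text
th_tool 1.449 F tool [ 7.1 -5.1  1.4] Mz [ 0.12 -1.32  0.07] resid mm [0.2 0.2 0.4] t 5.2
th_tool 1.468 F tool [ 7.3 -4.8  2.8] Mz [ 0.05 -1.41 -0.01] resid mm [0.2 0.2 0.4] t 5.3
```

```bash
R='python3 f.py'
python3 -m inch '[{"x":-1,"y":0.3,"z":-0.3,"twist":-0.02}]' >/dev/null; $R
```

```text
th_tool 1.489 F tool [ 6.9 -5.1  2. ] Mz [ 0.1  -1.42  0.08] resid mm [0.1 0.3 0.4] t 5.4
```

```bash
python3 - <<'E'
from h import *
c=imaging.read_camera('top'); cv2.imwrite('pics/t4.png',cv2.resize(c['color'][200:270,270:340,::-1],None,fx=8,fy=8,interpolation=cv2.INTER_CUBIC))
E
python3 f.py
```

```text
th_tool 1.490 F tool [ 6.1 -4.6  3. ] Mz [ 0.11 -1.38  0.06] resid mm [0.2 0.2 0.5] t 5.45
```

View pics/t4.png

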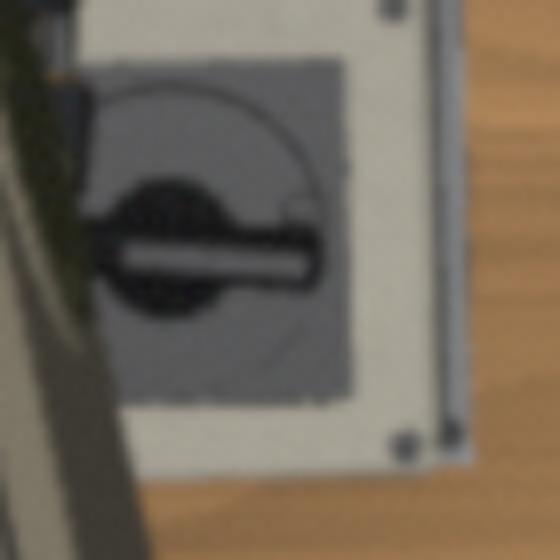

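```bash
R='python3 f.py'
python3 -m inch '[{"x":-0.8,"y":0.2,"z":-0.2,"twist":-0.015}]' >/dev/null; $R
python3 -m inch '[{"x":-0.8,"y":0.2,"z":-0.2,"twist":-0.015}]'>/dev/null; $R
```

```text
th_tool 1.503 F tool [ 6.6 -5.9  1.1] Mz [ 0.1  -1.45  0.08] resid mm [0.2 0.3 0.5] t 5.55
th_tool 1.518 F tool [ 7.4 -4.9  1.1] Mz [ 0.04 -1.45  0.03] resid mm [0.2 0.3 0.5] t 5.65
```

```bash
R='python3 f.py'
python3 -m inch '[{"x":-0.8,"y":0.2,"z":-0.2,"twist":-0.015}]' >/dev/null; $R
python3 -m inch '[{"x":-0.8,"y":0.2,"z":-0.2,"twist":-0.015}]'>/dev/null; $R
```

```text
th_tool 1.533 F tool [ 7.2 -4.9  2.1] Mz [ 0.01 -1.49  0.07] resid mm [0.3 0.3 0.4] t 5.75
th_tool 1.548 F tool [ 6.3 -5.1  1.6] Mz [ 0.16 -1.48  0.04] resid mm [0.4 0.3 0.5] t 5.85
```

```bash
R='python3 f.py'
python3 -m inch '[{"x":-0.8,"y":0.2,"z":-0.2,"twist":-0.015}]' >/dev/null; $R
python3 -m inch '[{"x":-0.8,"y":0.2,"z":-0.2,"twist":-0.015}]'>/dev/null; $R
```

```text
th_tool 1.563 F tool [ 7.5 -5.2  2.1] Mz [ 0.18 -1.44  0.06] resid mm [0.5 0.3 0.5] t 5.95
th_tool 1.578 F tool [ 7.1 -4.6  2.3] Mz [ 0.11 -1.49  0.08] resid mm [0.5 0.3 0.5] t 6.05
```

```bash
R='python3 f.py'
python3 -m inch '[{"x":-0.8,"y":0.2,"z":-0.2,"twist":-0.015}]' >/dev/null; $R
python3 -m inch '[{"x":-0.8,"y":0.2,"z":-0.2,"twist":-0.015}]'>/dev/null; $R
```

```text
th_tool 1.593 F tool [ 9.1 -5.1  1. ] Mz [ 0.05 -1.92  0.07] resid mm [0.5 0.3 0.5] t 6.15
th_tool 1.608 F tool [12.  -2.2  0.2] Mz [ 0.11 -2.23 -0.01] resid mm [0.  0.5 0.6] t 6.25
```

```bash
python3 - <<'E'
from h import *
c=imaging.read_camera('top'); cv2.imwrite('pics/t5.png',cv2.resize(c['color'][200:270,270:340,::-1],None,fx=8,fy=8,interpolation=cv2.INTER_CUBIC))
E
python3 f.py
```

```text
th_tool 1.609 F tool [10.1 -3.   0.6] Mz [ 0.06 -2.04 -0.02] resid mm [-0.   0.5  0.6] t 6.3
```

View pics/t5.png

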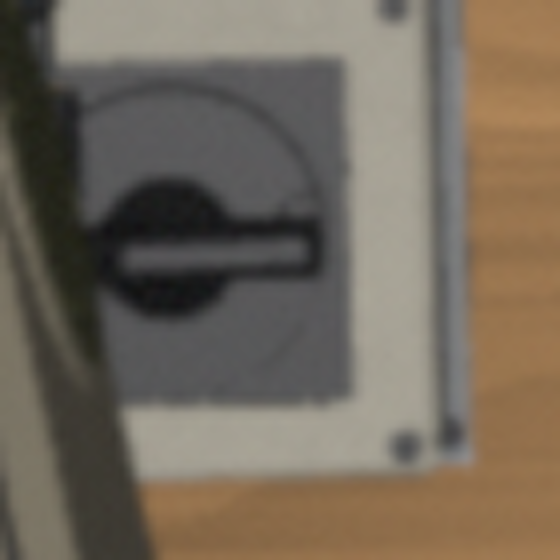

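```bash
python3 -m inch '[{"x":-0.5,"y":0,"z":0,"twist":0},{"x":0,"y":0,"z":0,"twist":0}]' >/dev/null; python3 f.py
```

```text
th_tool 1.607 F tool [11.3 -2.2  0.8] Mz [ 0.11 -2.31  0.04] resid mm [0.2 0.5 0.5] t 6.5
```

```bash
python3 -m inch '[{"x":-0.8,"y":0,"z":0,"twist":0},{"x":0,"y":0,"z":0,"twist":0}]'; python3 f.py
```

```text
t: 6.7
tool_pos: [0.4633, 0.1742, 0.313]
orientation: [-1.569, -0.035, 0.023]
force: [15.2, 1.7, -0.2]
opening: 0.0404
th_tool 1.607 F tool [15.3  0.4  1.1] Mz [ 0.23 -2.84  0.05] resid mm [0.5 0.4 0.5] t 6.7
```

```bash
python3 -m inch '[{"x":5,"y":0,"z":0,"twist":0},{"x":6.5,"y":0,"z":0,"twist":0},{"x":0,"y":-0.5,"z":8,"twist":0},{"x":0,"y":0,"z":8,"twist":0},{"x":0,"y":0,"z":0,"twist":0},{"x":0,"y":0,"z":0,"twist":0}]'; python3 f.py
python3 - <<'E'
from h import *
s,R,tip=state(); print(tip,R.round(3))
c=imaging.read_camera('wrist'); cv2.imwrite('pics/w5.png',c['color'][:,:,::-1]); pickle.dump((c,s),open('pics/w5.pkl','wb'))
c=imaging.read_camera('scene'); cv2.imwrite('pics/s5.png',cv2.resize(c['color'][170:290,300:420,::-1],None,fx=5,fy=5,interpolation=cv2.INTER_CUBIC))
E
```

```text
t: 7.3
tool_pos: [0.4718, 0.1906, 0.3111]
orientation: [-1.571, -0.03, 0.032]
force: [0.4, -0.0, 0.7]
opening: 0.0399
th_tool 1.610 F tool [ 0.4 -0.7 -0. ] Mz [-0.02 -0.09 -0.03] resid mm [ -7.   -1.4 -15.3] t 7.3
[0.47155007 0.19056463 0.12510296] [[ 0.999 -0.001 -0.039]
 [ 0.039 -0.     0.999]
 [-0.001 -1.    -0.   ]]
```

View pics/w5.png

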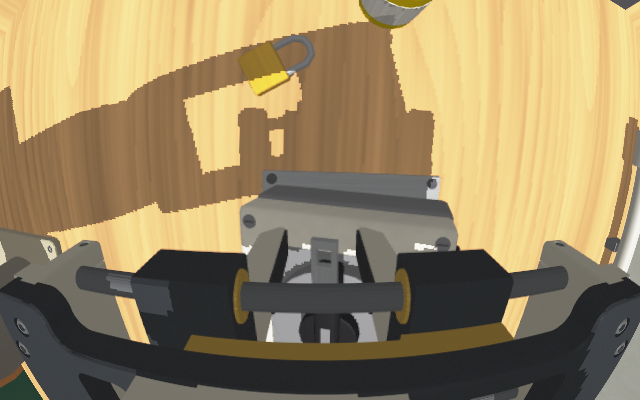

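View pics/s5.png

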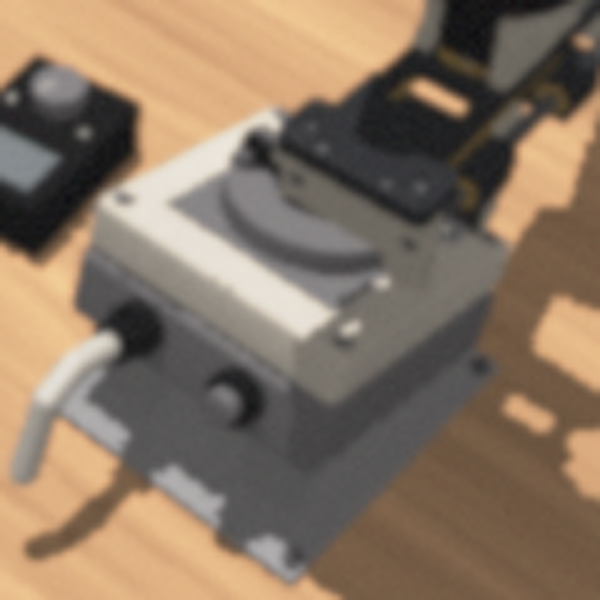

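```bash
cat >> h.py <<'E'
def wcloud(c,s):
    h,w=c['depth'].shape; u,v=np.meshgrid(np.arange(w),np.arange(h))
    x=(u-c['cx'])/c['fx'];y=(v-c['cy'])/c['fy']; r=np.hypot(x,y)+1e-9; k=np.tan(r)/r
    d=c['depth']; P=np.stack([x*k*d,y*k*d,d,np.ones_like(d)],-1)@c['tool_from_camera'].T
    return P[...,:3]   # tool frame
def hf(p): return np.stack([(p-C)@EX,(p-C)@EY,(p-C)@EN],-1)*1000
E
python3 - <<'E'
from h import *
np.set_printoptions(precision=1,suppress=True,linewidth=180)
c,s=pickle.load(open('pics/w5.pkl','rb')); T=wcloud(c,s)
R=cv2.Rodrigues(s['orientation'])[0]; W=T@R.T+s['tool_pos']
tip=s['tool_pos']+R[:,1]*.186; print('tip hf',hf(tip))
L=hf(W)
for v in (242,250,257,265,272,280,318,330):
    row=T[v,300:350]*1000; l=L[v,300:350]
    k=(l[:,2]>25)&(l[:,2]<45)
    if k.any(): print(v,'cols',300+np.where(k)[0].min(),300+np.where(k)[0].max(),'tool x %.1f..%.1f'%(row[k,0].min(),row[k,0].max()),'z %.1f y %.1f'%(row[k,2].mean(),row[k,1].mean()),'hf',l[k].mean(0))
cv2.imwrite('pics/w5z.png',cv2.resize(c['color'][220:350,250:390,::-1],None,fx=5,fy=5,interpolation=cv2.INTER_CUBIC))
E
```

```text
tip hf [-8.  65.  16.9]
242 cols 310 338 tool x -6.9..7.6 z 8.9 y 164.6 hf [-2.3 73.9 37.6]
250 cols 311 338 tool x -6.4..7.8 z 4.2 y 164.9 hf [-1.4 69.2 37.1]
257 cols 311 338 tool x -6.5..7.8 z -0.4 y 165.9 hf [-2.4 64.6 36.3]
265 cols 311 338 tool x -6.6..7.9 z -5.2 y 165.9 hf [-2.  59.8 36.1]
272 cols 311 341 tool x -6.6..10.0 z -9.7 y 166.2 hf [-1.3 55.3 35.7]
280 cols 311 341 tool x -6.7..10.2 z -15.2 y 166.8 hf [-1.  49.9 35. ]
318 cols 303 343 tool x -12.9..12.3 z -46.6 y 172.9 hf [-3.1 18.4 29.2]
330 cols 300 349 tool x -15.0..16.2 z -56.7 y 173.1 hf [-2.5  8.4 28.9]
```

View pics/w5z.png

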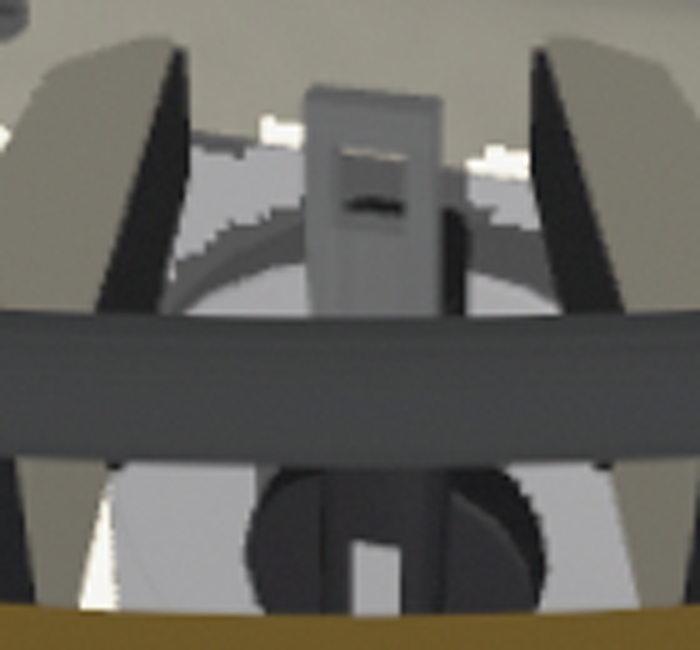

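```bash
python3 -m inch '[{"x":0,"y":0,"z":0,"twist":0},{"x":0,"y":0,"z":0,"twist":0},{"x":0,"y":0,"z":0,"twist":0},{"x":0,"y":0,"z":0,"twist":0},{"x":0,"y":0,"z":0,"twist":0},{"x":0,"y":0,"z":0,"twist":0}]' -1 10; python3 f.py
python3 - <<'E'
from h import *
np.set_printoptions(precision=2,suppress=True)
s,R,tip=state(); print(tip,hf(tip),s['opening'])
th=1.61-yaw
th=np.arctan2(R[1,2]*1,R[0,2]) ; print('er heading',th)
er=R[:,2]-EN*(R[:,2]@EN); er/=np.linalg.norm(er)
f=lambda a:29.3*(np.cos(a+.137)*er+np.sin(a+.137)*EN)
A=np.arange(0,1.7,.1)
for a in A: print(round(a+.1,1),(R.T@(f(a+.1)-f(a))), R.T@(f(a+.1)-f(0)))
E
```

```text
t: 8.0
tool_pos: [0.4725, 0.1904, 0.3119]
orientation: [-1.571, -0.031, 0.03]
force: [4.2, -0.3, -2.2]
opening: 0.0139
th_tool 1.610 F tool [ 4.2  2.2 -0.5] Mz [-0.09 -0.79 -0.  ] resid mm [ -8.1  -0.6 -15.1] t 8.0
[0.47 0.19 0.13] [-6.65 64.81 17.45] 0.01388051243147263
er heading 1.6096407317643904
0.1 [-0.74 -2.78 -0.52] [-0.74 -2.78 -0.52]
0.2 [-0.73 -2.72 -0.81] [-1.47 -5.5  -1.33]
0.3 [-0.7  -2.63 -1.09] [-2.17 -8.13 -2.42]
0.4 [-0.67 -2.51 -1.35] [ -2.84 -10.64  -3.77]
0.5 [-0.63 -2.37 -1.6 ] [ -3.47 -13.01  -5.37]
0.6 [-0.59 -2.2  -1.84] [ -4.06 -15.21  -7.21]
0.7 [-0.54 -2.01 -2.06] [ -4.59 -17.23  -9.27]
0.8 [-0.48 -1.8  -2.26] [ -5.07 -19.03 -11.53]
0.9 [-0.42 -1.58 -2.43] [ -5.49 -20.61 -13.96]
1.0 [-0.36 -1.33 -2.58] [ -5.85 -21.94 -16.54]
1.1 [-0.29 -1.08 -2.71] [ -6.14 -23.02 -19.25]
1.2 [-0.22 -0.81 -2.81] [ -6.35 -23.83 -22.06]
1.3 [-0.14 -0.54 -2.88] [ -6.5  -24.37 -24.93]
1.4 [-0.07 -0.26 -2.92] [ -6.57 -24.63 -27.85]
1.5 [ 0.01  0.02 -2.93] [ -6.56 -24.6  -30.78]
1.6 [ 0.08  0.31 -2.91] [ -6.48 -24.3  -33.69]
1.7 [ 0.16  0.59 -2.87] [ -6.32 -23.71 -36.55]
```

```bash
python3 -m inch '[{"x":-0.7,"y":-2.8,"z":-0.5,"twist":0},{"x":-0.7,"y":-2.7,"z":-0.8,"twist":0},{"x":-0.7,"y":-2.6,"z":-1.1,"twist":0},{"x":-0.7,"y":-2.5,"z":-1.4,"twist":0}]'; python3 f.py
python3 - <<'E'
from h import *
c=imaging.read_camera('wrist'); cv2.imwrite('pics/w6.png',cv2.resize(c['color'][200:350,220:420,::-1],None,fx=4,fy=4,interpolation=cv2.INTER_CUBIC))
E
```

```text
t: 8.4
tool_pos: [0.4697, 0.1879, 0.3208]
orientation: [-1.566, -0.032, 0.03]
force: [16.1, 17.5, -23.6]
opening: 0.0143
th_tool 1.610 F tool [16.8 23.7 16.8] Mz [ 3.43 -2.48  0.36] resid mm [ -5.4   8.3 -13.6] t 8.4
```

View pics/w6.png

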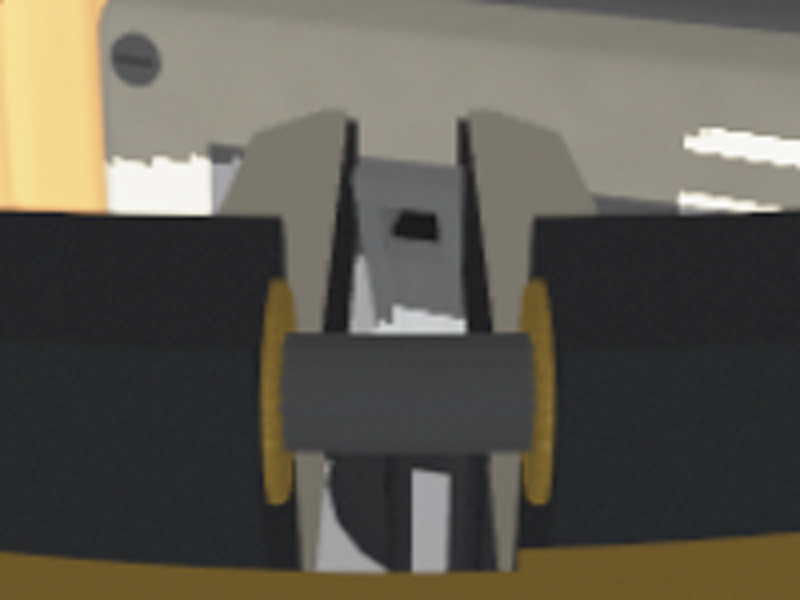

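```bash
python3 -m inch '[{"x":1.5,"y":0,"z":1,"twist":0},{"x":0,"y":0,"z":0,"twist":0},{"x":0,"y":0,"z":0,"twist":0}]' -1 3; python3 f.py
python3 - <<'E'
from h import *
s,R,tip=state(); print(hf(tip).round(1),s['opening'])
c=imaging.read_camera('top'); cv2.imwrite('pics/t6.png',cv2.resize(c['color'][190:270,250:340,::-1],None,fx=8,fy=8,interpolation=cv2.INTER_CUBIC))
E
```

```text
t: 8.75
tool_pos: [0.4705, 0.1887, 0.3211]
orientation: [-1.568, -0.03, 0.032]
force: [5.5, 8.9, -9.4]
opening: 0.015
th_tool 1.610 F tool [5.8 9.4 8.7] Mz [ 1.65 -0.69  0.1 ] resid mm [ -5.6   8.6 -14. ] t 8.75
[-6.7 63.6 27. ] 0.01502960316926767
```

View pics/t6.png

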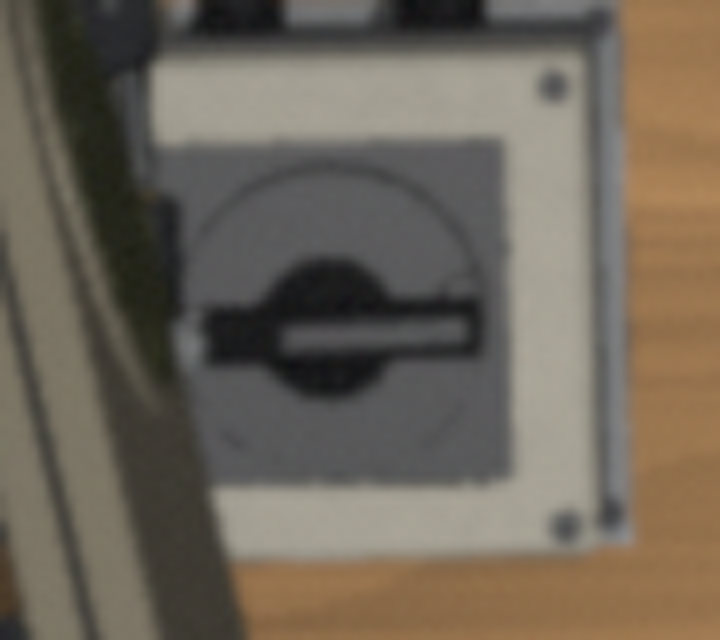

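```bash
python3 -m inch '[{"x":0,"y":0,"z":1.5,"twist":0},{"x":0,"y":0,"z":0,"twist":0}]' -1 5; python3 f.py;  python3 -m inch '[{"x":-0.4,"y":-2,"z":0,"twist":0},{"x":-0.4,"y":-2,"z":0,"twist":0},{"x":0,"y":0,"z":0,"twist":0}]'; python3 f.py
python3 - <<'E'
from h import *
s,R,tip=state(); print(hf(tip).round(1),s['opening'])
c=imaging.read_camera('wrist'); cv2.imwrite('pics/w7.png',cv2.resize(c['color'][200:350,220:420,::-1],None,fx=4,fy=4,interpolation=cv2.INTER_CUBIC))
E
```

```text
t: 9.0
tool_pos: [0.4706, 0.1894, 0.3212]
orientation: [-1.57, -0.03, 0.032]
force: [4.2, 3.2, -7.4]
opening: 0.0146
th_tool 1.610 F tool [4.3 7.4 3. ] Mz [ 0.52 -0.84  0.1 ] resid mm [ -5.8   8.7 -14.2] t 9.0
t: 9.3
tool_pos: [0.4697, 0.1892, 0.3252]
orientation: [-1.57, -0.03, 0.032]
force: [4.2, 1.5, -7.7]
opening: 0.0147
th_tool 1.610 F tool [4.3 7.7 1.3] Mz [ 0.4  -0.77  0.1 ] resid mm [ -4.9  12.7 -14. ] t 9.3
[-6.3 63.6 31.1] 0.014678714928907148
```

View pics/w7.png

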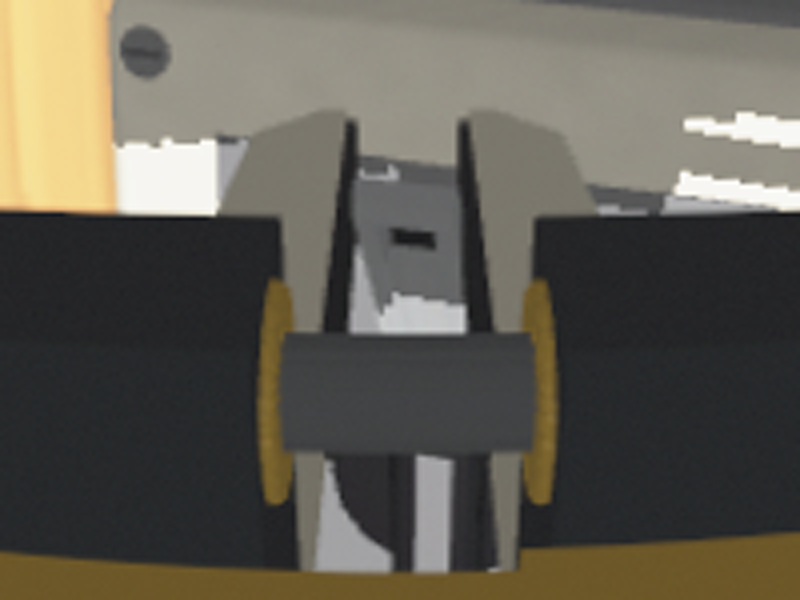

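```bash
python3 -m inch '[{"x":-0.4,"y":-2,"z":-0.5,"twist":0},{"x":-0.4,"y":-2,"z":-1,"twist":0},{"x":-0.4,"y":-2.1,"z":-1.8,"twist":0}]'; python3 f.py;python3 -m inch '[{"x":-0.4,"y":-2,"z":-2,"twist":0},{"x":-0.4,"y":-1.8,"z":-2.2,"twist":0}]' >/dev/null; python3 f.py
python3 - <<'E'
from h import *
s,R,tip=state(); print(hf(tip).round(1),s['opening'])
c=imaging.read_camera('wrist'); cv2.imwrite('pics/w8.png',cv2.resize(c['color'][200:350,220:420,::-1],None,fx=4,fy=4,interpolation=cv2.INTER_CUBIC))
c=imaging.read_camera('top'); cv2.imwrite('pics/t8.png',cv2.resize(c['color'][190:270,250:340,::-1],None,fx=8,fy=8,interpolation=cv2.INTER_CUBIC))
E
```

```text
t: 9.65
tool_pos: [0.4687, 0.1854, 0.3319]
orientation: [-1.572, -0.029, 0.032]
force: [1.8, -2.3, -6.9]
opening: 0.0151
th_tool 1.610 F tool [ 1.8  6.9 -2.3] Mz [-0.36 -0.47  0.09] resid mm [ -3.6  19.4 -10. ] t 9.65
th_tool 1.610 F tool [ 1.1  7.8 -1. ] Mz [-0.05 -0.37  0.13] resid mm [-3.  23.5 -6.1] t 9.85
[-5.1 55.7 41.9] 0.015612545415133223
```

View pics/w8.png

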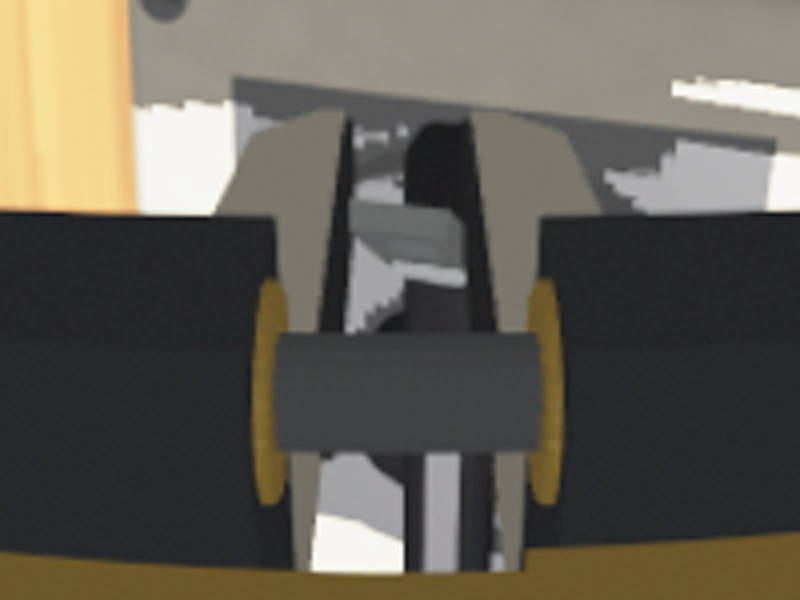

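View pics/t8.png

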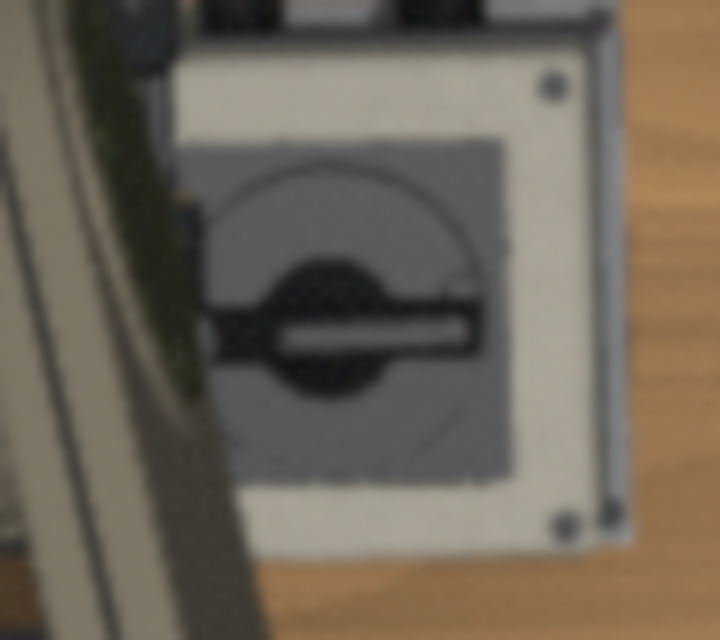

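```bash
python3 -m inch '[{"x":-0.4,"y":-1.4,"z":-2.4,"twist":0},{"x":-0.3,"y":-1.2,"z":-2.6,"twist":0}]' >/dev/null; python3 f.py;python3 -m inch '[{"x":-0.2,"y":-0.9,"z":-2.7,"twist":0},{"x":-0.1,"y":-0.5,"z":-2.8,"twist":0}]' >/dev/null; python3 f.py
python3 - <<'E'
from h import *
s,R,tip=state(); print(hf(tip).round(1),s['opening'])
c=imaging.read_camera('wrist'); cv2.imwrite('pics/w9.png',cv2.resize(c['color'][200:350,220:420,::-1],None,fx=4,fy=4,interpolation=cv2.INTER_CUBIC))
E
```

```text
th_tool 1.610 F tool [2.4 7.5 2. ] Mz [ 0.43 -0.46  0.11] resid mm [-2.9 26.6 -1.6] t 10.15
th_tool 1.610 F tool [ 0.7 -2.6 -1.6] Mz [-0.31 -0.4  -0.07] resid mm [-2.7 28.3  3.2] t 10.35
[-3.9 46.3 46.6] 0.016851031812209375
```

View pics/w9.png

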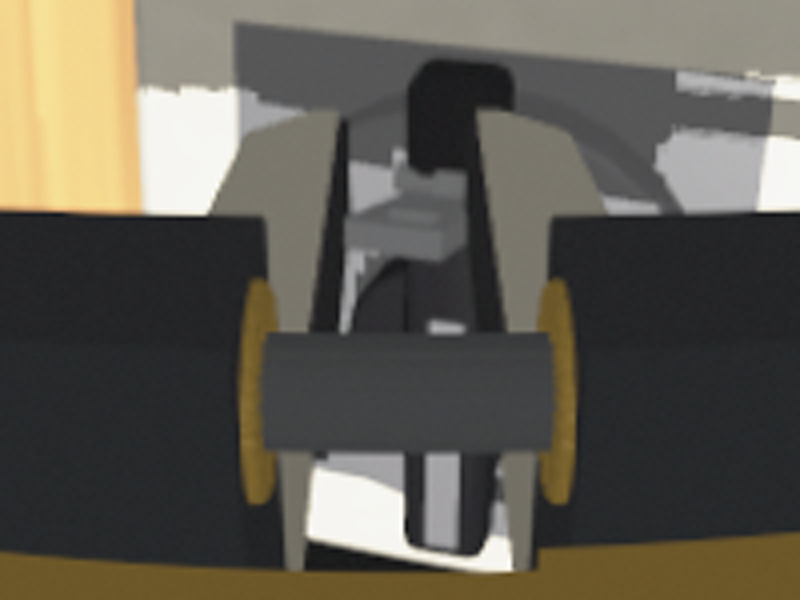

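```bash
python3 -m inch '[{"x":0,"y":0,"z":0,"twist":0},{"x":0,"y":0,"z":0,"twist":0},{"x":0,"y":0,"z":0,"twist":0},{"x":0,"y":0,"z":8,"twist":0},{"x":0,"y":0,"z":10,"twist":0},{"x":0,"y":0,"z":6,"twist":0}]' -0.3 5;  python3 -m inch '[{"x":0,"y":0,"z":0,"twist":0},{"x":0,"y":0,"z":0,"twist":0},{"x":0,"y":0,"z":0,"twist":0},{"x":0,"y":0,"z":0,"twist":0}]' -1 20 ; python3 f.py
python3 - <<'E'
from h import *
np.set_printoptions(precision=1,suppress=True)
s,R,tip=state(); print(hf(tip).round(1),s['opening'])
c=imaging.read_camera('wrist'); cv2.imwrite('pics/w10.png',c['color'][:,:,::-1])
c=imaging.read_camera('scene'); cv2.imwrite('pics/s10.png',cv2.resize(c['color'][170:290,300:420,::-1],None,fx=5,fy=5,interpolation=cv2.INTER_CUBIC))
E
```

```text
t: 11.0
tool_pos: [0.4668, 0.1961, 0.3403]
orientation: [-1.57, -0.031, 0.031]
force: [-0.2, 0.2, -0.2]
opening: 0.0326
t: 11.4
tool_pos: [0.4669, 0.1948, 0.3402]
orientation: [-1.571, -0.03, 0.031]
force: [0.4, -0.4, -0.1]
opening: 0.005
th_tool 1.610 F tool [ 0.4  0.1 -0.5] Mz [-0.06 -0.1   0.  ] resid mm [ -2.5  27.7 -19.7] t 11.4
[-4.9 69.2 46.2] 0.004981793066489866
```

View pics/w10.png

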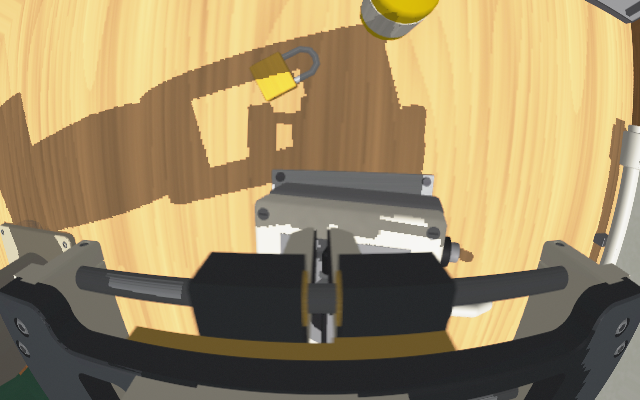

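View pics/s10.png

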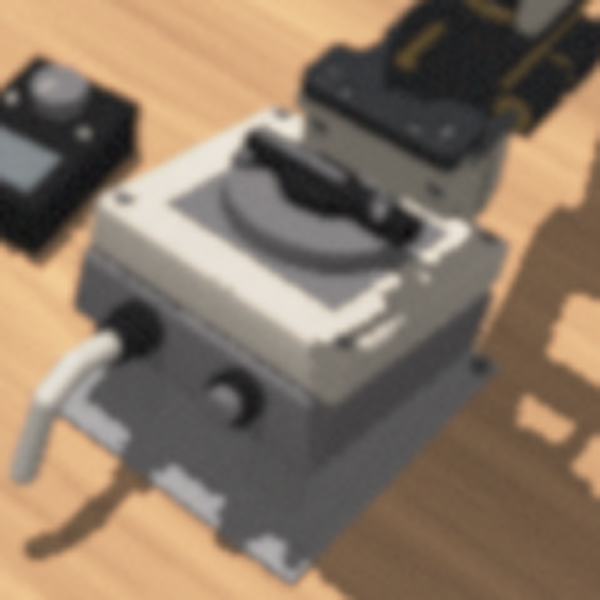

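```bash
python3 -m inch '[{"x":2,"y":0,"z":-5,"twist":0},{"x":0,"y":0,"z":-5,"twist":0},{"x":0,"y":0,"z":-4,"twist":0},{"x":0,"y":0,"z":-3,"twist":0},{"x":0,"y":0,"z":-3,"twist":0}]' >/dev/null; python3 f.py; python3 -m inch '[{"x":0,"y":0,"z":-2,"twist":0},{"x":0,"y":0,"z":-2,"twist":0}]' >/dev/null; python3 f.py; python3 -c "
from h import *
s,R,tip=state(); print(hf(tip).round(1))"
```

```text
th_tool 1.610 F tool [-0.4 -0.7  1.1] Mz [ 0.17 -0.04  0.02] resid mm [-4.6 27.9  0.3] t 12.0
th_tool 1.610 F tool [-0.4 -0.7  1.6] Mz [ 0.12 -0.06 -0.01] resid mm [-4.6 27.8  4.2] t 12.2
[-2.2 45.4 45.7]
```

```bash
python3 -m inch '[{"x":0,"y":0,"z":-1.5,"twist":0},{"x":0,"y":0,"z":-1.5,"twist":0}]' >/dev/null; python3 f.py; python3 -m inch '[{"x":0,"y":0,"z":-1,"twist":0},{"x":0,"y":0,"z":-1,"twist":0}]' >/dev/null; python3 f.py
python3 - <<'E'
from h import *
s,R,tip=state(); print(hf(tip).round(1))
c=imaging.read_camera('scene'); cv2.imwrite('pics/s11.png',cv2.resize(c['color'][170:290,300:420,::-1],None,fx=5,fy=5,interpolation=cv2.INTER_CUBIC))
E
```

```text
th_tool 1.610 F tool [0.8 1.2 3.8] Mz [ 0.52 -0.24  0.  ] resid mm [-4.6 27.7  6.9] t 12.4
th_tool 1.610 F tool [ 1.3  1.  11.8] Mz [ 2.28 -0.27  0.06] resid mm [-4.6 27.7  7.5] t 12.6
[-2.2 42.1 45.5]
```

View pics/s11.png

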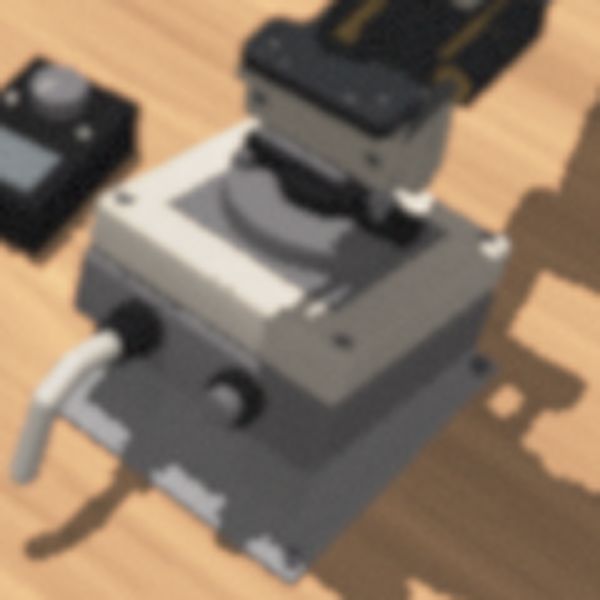

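```bash
python3 -m inch '[{"x":0,"y":0,"z":6,"twist":0},{"x":0,"y":0,"z":15,"twist":0},{"x":0,"y":-20,"z":20,"twist":0},{"x":0,"y":-40,"z":10,"twist":0},{"x":0,"y":-30,"z":0,"twist":0},{"x":-30,"y":0,"z":30,"twist":0},{"x":-30,"y":0,"z":30,"twist":0},{"x":-30,"y":0,"z":30,"twist":0},{"x":0,"y":0,"z":0,"twist":0},{"x":0,"y":0,"z":0,"twist":0}]'
python3 - <<'E'
from h import *
np.set_printoptions(precision=1,suppress=True)
for n in('top','scene'):
    c=imaging.read_camera(n); pickle.dump(c,open(f'pics/{n}12.pkl','wb')); cv2.imwrite(f'pics/{n}12f.png',c['color'][:,:,::-1])
    w=(slice(190,270),slice(250,340)) if n=='top' else (slice(170,260),slice(310,410))
    cv2.imwrite(f'pics/{n}12.png',cv2.resize(c['color'][w][...,::-1],None,fx=6,fy=6,interpolation=cv2.INTER_CUBIC))
    L=hf(cloud(c).reshape(-1,3)); k=(np.hypot(L[:,0],L[:,1])<60)&(L[:,2]>36)&(L[:,2]<80)
    print(n,k.sum()); print(L[k][::max(1,k.sum()//25)])
    k=(np.hypot(L[:,0],L[:,1])<56)&(L[:,2]>26)&(L[:,2]<34)&(L[:,1]<-0)
    if n=='top': b=L[k][:,:2]; m=b.mean(0); d=np.linalg.svd(b-m)[2][0]; d*=np.sign(d[1]); print('tail fit',m,np.arctan2(d[1],d[0]))
E
```

```text
t: 13.65
tool_pos: [0.3738, 0.3044, 0.4303]
orientation: [-1.571, -0.033, 0.033]
force: [-0.2, -0.5, -0.3]
opening: 0.0005
top 24
[[ 5.9 31.7 39.6]
 [ 5.6 29.7 38.4]
 [ 6.  30.4 50. ]
 [ 6.3 28.  51.2]
 [ 5.7 31.5 58.1]
 [ 5.8 29.2 58.6]
 [ 5.  27.6 55.1]
 [ 5.3 30.5 65.5]
 [ 5.  28.5 64.4]
 [ 2.9 27.6 55.7]
 [ 3.1 30.5 65.7]
 [ 2.9 28.5 64.9]
 [-0.4 28.3 51.1]
 [ 0.9 30.7 65.5]
 [ 1.2 28.3 66.9]
 [ 0.2 26.8 62.7]
 [-1.6 28.8 64.3]
 [-1.6 26.6 64.5]
 [-3.3 28.6 66.1]
 [-3.6 26.7 65. ]
 [-5.5 28.8 65.9]
 [-6.1 26.9 64. ]
 [-8.3 29.2 63.8]
 [-8.4 27.1 63.3]]
tail fit [  0.4 -20.1] 1.6093470408133068
scene 55
[[-5.9 29.4 67.7]
 [-2.5 29.3 66.2]
 [-6.4 32.3 66.3]
 [ 5.  31.1 67.4]
 [-3.5 32.  64.6]
 [ 6.5 32.5 66.1]
 [-8.  30.8 59.4]
 [ 6.1 33.1 63.5]
 [-7.5 31.7 57.3]
 [ 7.6 32.2 60.8]
 [-6.  30.8 54.7]
 [ 3.8 28.9 54.7]
 [-5.6 29.4 51.2]
 [-7.9 33.1 52.4]
 [ 6.  33.  55.1]
 [-3.3 33.5 51.7]
 [ 5.6 33.6 52.6]
 [-5.1 33.5 48.2]
 [ 4.7 31.6 48.2]
 [-1.4 33.6 46.9]
 [ 6.3 30.7 45.6]
 [ 2.2 33.6 45.6]
 [-9.4 33.2 40.6]
 [ 6.5 33.9 44.7]
 [-4.1 33.9 40.3]
 [ 5.7 34.3 41.8]
 [-6.1 33.8 36.6]
 [ 4.1 34.4 38.4]]
```

View pics/top12.png

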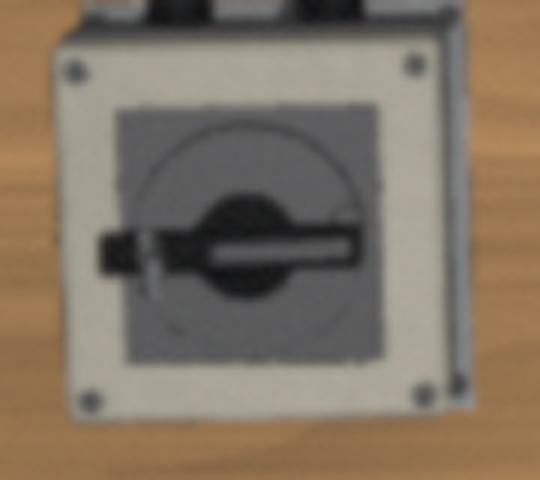

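View pics/scene12.png

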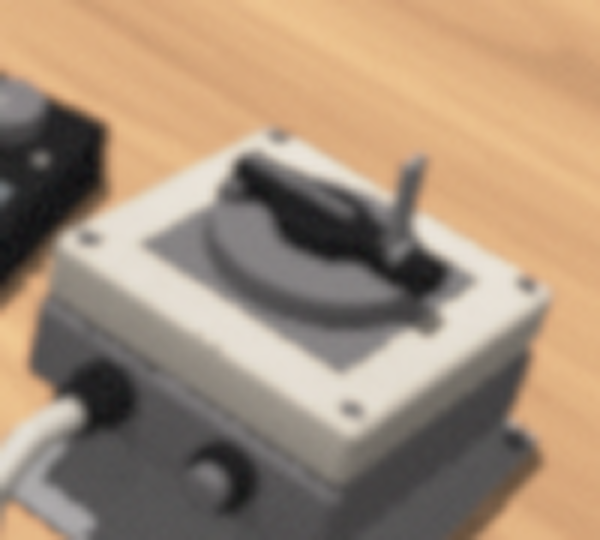

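View pics/top12f.png

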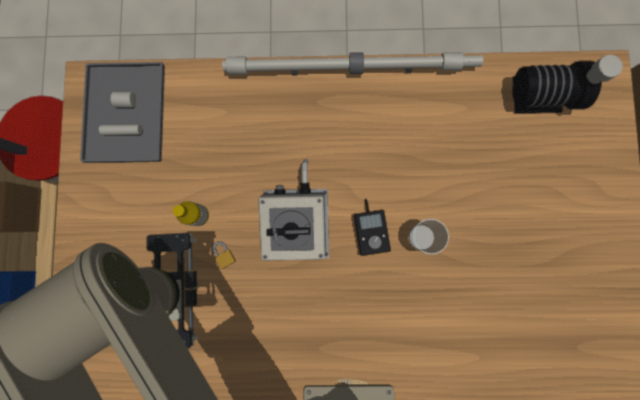

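```bash
python3 -c "
from plant import robot
print(robot.read_state()['force']); print(robot.close_job())"
```

```text
[ 0.80872984  0.20655399 -0.21724483]
the job is handed in; nothing more can be done
None
```

The isolator is off against its stop, the hasp stands all the way out, and the job is handed in after about 14 s of robot time.

- **Handle:** I turned it anticlockwise with the open jaws either side of it. At about 1.6 rad the push rose from 7 N to 15 N and the handle stopped, and I backed off there. The last top view measures it at 1.61 rad, with the tail against the stop block.
- **Hasp:** I gripped the lip, lifted it, then pushed it in from outside until it met its end stop at about 12 N. The depth images show it leaning slightly past upright, which fits the 1.66 rad end stop.
- **One thing went wrong:** early in the lift the wrist force rose to about 33 N. The sideways part of that pressed the handle against its stop with about 17 N at the lip. By my rough estimate that put about 30 N on the stop lug, against the 45 N it bears. The fingers were probably touching the end of the bar. I eased off, and the handle stayed home.
- **Bystanders:** the padlock, controller, bottle and cup look unmoved in the last overhead picture. I judged that by eye.
- **Robot:** it was clear of everything at hand-in, and the force reading was about zero.

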